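# Lock the stencil frame onto the two-pin printing board

### The job

Put the stencil frame on the printing board: bring both keyhole entries over the two pins together and lower the frame gently until it lies flat on the board. Then slide it under the pin heads until it is fully home and the spring catch clicks up through its hole, and let go. Do not force it against the pins or the board, and leave the other things on the table where they are.

Things in the scene. Friction and masses are not known exactly. Their poses are not given: they have to be found in the camera images.
- frame: loose wooden stencil frame, 0.29 to 0.45 kg: plywood plate 150 (x) by 200 (y) by 6 mm (156 by 206 over its round rim) with two rows of three windows, two keyholes and a grip in the middle. Origin: centre of the plate's underside, z up. To go on the board its x and y must point along the board's x and y.
- frame_grip (a point): middle of the frame's wooden grip bar, 33 mm above the frame's origin at rest; top 41 mm. The bar is 14 mm thick (frame x), 64 mm long (frame y), 16 mm high, open below, and stands on two sprung posts: it gives up to 4 mm up or down, 2 N per mm, so the lifted frame hangs 1 to 2 mm lower under the grip. It is stiff sideways.
- frame_entry (a point): middle, on the underside, of the 22 x 22 mm square entry of the keyhole at frame x = +13, y = +75 mm; the other keyhole's entry is at x = +13, y = -75 mm. From each entry a slot 10.5 mm wide runs towards the frame's -x and ends at x = -17 mm.
- frame_catch_hole (a point): middle, on the underside, of the frame's square 12 x 12 mm catch hole, at frame x = -13, y = +40 mm.
- board: printing board fixed to the table: wooden slab 200 (x) by 230 (y) by 14 mm, faced with cork and paper. Origin: centre of its underside, z up, top face at z = 14 mm. An aluminium pin bar, 24 by 220 mm, flush with the top (0.2 mm lower), lies along y in a 63 mm wide channel and carries two mushroom pins and a spring catch.
- bar_mid (a point): board point x = -13, y = 0, z = 14 mm: middle setting of the pin bar. The bar is clamped up to 18 mm to either side of it along board x, NOT reported: see or feel it. On the bar's middle line stand pins at y = +75 and -75 mm: neck 8 mm thick, 9 mm high; rubber head 16 mm wide, 7 mm high, flat top (30 mm above the table).
- home (a point): board point x = 0, y = 0, z = 14 mm: where the frame's origin lies when home if the bar is in its middle setting; a shifted bar shifts it along x as much. The frame goes on, entries over the pin heads, with its origin 26 mm to the board's -x side of home, then slides 26 mm towards the board's +x until the necks meet the slot ends (a hard stop).
- catch (a joint): spring catch: round-topped steel pin 8 mm thick on the pin bar's middle line at board y = +40 mm. 0 = up, its top 9 mm above the board's top; about 0.009 m = pressed flush by the frame lying on it. Spring 0.4 N up, 1.5 N pressed. It clicks up by itself through the frame's catch hole once the frame has slid 24 to 26 mm.
- glue_stick: thin off-white round glue stick, 11 mm thick, 100 mm long, lying on the table between frame and board; a bystander. Origin: centre of its underside.
- cup: small translucent cup, 46 mm across, 47 mm high, standing near the robot; a bystander. Origin: centre of its underside.
- egg: cream craft egg, 32 mm long, 23 mm thick, lying beyond the glue stick; a bystander. Origin: centre of its underside.

How it is judged:
On the way:
1. the frame lies flat on the board with both pin heads through the keyhole entries, pressing the catch down (z of frame in the frame of board between 0.0115 and 0.017 m and angle between frame's own z axis and vertical below 0.035 rad and angle between the x axis of frame and the x axis of board, either way round below 0.07 rad and value of joint catch above 0.006 m and x of frame in the frame of board between -0.052 and 0 m and y of frame in the frame of board between -0.006 and 0.006 m), for 0.1 s.
At the end, for the whole second after the job is handed in: The frame lies flat on the board (underside 11.5 to 17 mm above the table, tilt under 0.035 rad, turned less than 0.07 rad from the board), its origin within 5 mm of the board's middle in y and 24 mm in x, at rest, and the catch has risen through its hole (value under 0.003 m) (z of frame in the frame of board between 0.0115 and 0.017 m and angle between frame's own z axis and vertical below 0.035 rad and angle between the x axis of frame and the x axis of board, either way round below 0.07 rad and value of joint catch below 0.003 m and x of frame in the frame of board between -0.024 and 0.024 m and y of frame in the frame of board between -0.005 and 0.005 m and linear speed of frame below 0.01 m/s); the robot touches nothing.
It fails at once if the frame is pressed or struck against the board, its pins or catch with more than 40 N (contact force between frame and board above 40 N).
It fails at once if a bystander (glue stick, cup or egg) is moved more than 30 mm (distance of any of glue_stick, cup, egg from where it was at the start of the episode above 0.03 m).
It also fails if it takes over 61 s, if anything falls off the work surface, if the arm or the gripper's body presses on something with over 40 N, if the wrist force passes 120 N, or if a joint passes its speed limit or range.

### The arm

A 7-joint arm with a two-finger parallel gripper is mounted at the origin on the work surface; the furniture and walls round the work are solid. World frame = base frame: x ahead of the robot, y to its left, z up, the work surface at z = 0. Lengths are in m, angles in rad, forces in N, time in s.
With the tool pointing down it reaches from about 0.425 to 1.025 m from the base axis. Payload 9.4 kg.
Tool frame: the origin (TCP) lies at the very end of the fingers, on their centre line; the grasp point (between the pads) lies 19 mm behind it; z points along the fingers, y is the line along which they close (so a half turn about z gives the same grasp; the last joint's range is limited). The gripper opens to 85 mm and grips with 20 to 120 N. Pads are 22 mm wide; open, the fingers measure 114 mm over their backs; the gripper's body (76 mm by 85 mm) begins 54 mm behind the grasp point. The pads swing forward as they close: fully open they stand 13 mm farther back than shut.
Start: joints at [-1.353, 0.599, -0.003, 1.599, 0.002, 0.943, -0.08], TCP at [0.211, 0.694, 0.231] pointing down, gripper open.
Joint ranges: [-2.57, 2.57], [-0.35, 1.97], [-1.29, 1.29], [0.11, 2.56], [-1.05, 4.19], [0.11, 1.86], [-2.63, 2.63]. Speed limits (rad/s): [2.22, 2.22, 3.01, 3.01, 3.14, 3.14, 3.14].

### API

Orientations are given as a rotation vector (axis times angle).
In Python, from cell import monitor, optics, finish_job gives the robot as it stands. The module is installed in compiled form; this text tells all that it offers.
- The arm moves only by the shell command python3 -m crank 'ROWS' [FORCE]. ROWS is a JSON object whose one key "commands" holds a list of rows, each a list of 7 numbers: the turn, a rotation vector about the tool's x, y, z in degrees, then the shift along the tool's x, y, z in m, then the opening, from -1 (shut) to 1 (fully open). A call has 1 to 20 rows; each row shifts and turns the commanded pose from where the row before left it, along the tool's axes as they then stand; what a row does not reach is not made up. A row lasts 1/12 s, in which the tool goes at most 41.7 mm and 7.16 degrees, less where a joint would pass 70% of its speed; a pose out of reach is approached as far as the arm can. A call is refused whole if a number of a shift passes 0.0417 or a number of a turn 7.16, either way. A call with a gripper value outside its range is refused whole. The fingers move at their own pace and stop on an object; FORCE is the grip in N (left out, the last holds). Time passes only in rows, so rows that do not move let the fingers close. It gives the time, the measured TCP pose, the force, the opening and the grip force at its end, in the units of the state.
- monitor.read_state(): the state, without advancing time (a new reading comes with each control period).
- optics.camera(name): name is "side" or "top"; returns a dict with "pixels" (420x560x3 uint8, red, green, blue), "intrinsics" (3x3 intrinsics, pixels), "k1" (the pictures are not rectified: a ray, as slopes to the right and down, at radius r is drawn at 1 + k1 r^2 times it, then the intrinsics apply), "position" and "attitude" of the camera in the world. Camera axes: x right, y down, z forward; pixel columns grow to the right and rows downward; lengths in m; the calibration is good to about 2 mm. A picture is of the moment at which its call begins. There is no depth.
- finish_job(): hands the job in; it is judged then, once.
The state is a dict: "clock": time; "joint_pos": joint angles; "dq": joint speeds; "tau": joint torques, N m; "eef_pos": TCP position; "ee_rot": TCP orientation; "contact_force": force on the tool from outside, world axes, zero at the start; "moment": the same for the moment, N m; "width": finger opening in m; "gripper_force": force on a finger pad.
Only numpy, scipy, OpenCV 4.12 (cv2) and the standard library are available. Lean on these libraries where they do the work, as an engineer would, in place of code of your own. Each camera call takes 0.05 s, during which the arm holds its last target. There are 200 camera calls.

## Working session

There is one attempt and no reset: what is moved stays moved. The work goes in short steps, Python scripts to look and compute and a shell command to move; the robot and the scene stay as the last step left them, time stands still between calls to the robot, and variables do not carry over. Pictures are saved under pics/ and viewed, at most 10 in all, crops included, and the job is handed in when it is done.

```bash
mkdir -p pics
python3 - <<'E'
from cell import monitor, optics
import cv2, numpy as np
s=monitor.read_state()
for k in s: print(k,np.round(s[k],4))
for n in("side","top"):
    c=optics.camera(n); cv2.imwrite(f"pics/{n}0.png",c["pixels"][:,:,::-1])
    print(n,c["intrinsics"],c["k1"],c["position"],c["attitude"])
E
```

```text
clock 0.0
joint_pos [-1.3527  0.6001 -0.0026  1.6002  0.0018  0.9429 -0.0798]
dq [ 0.0012 -0.0015 -0.0007 -0.0001  0.0003  0.0001  0.0007]
tau [-1.20000e-03 -7.76428e+01  1.56450e+00 -2.58016e+01  1.23000e-02
  9.10000e-03  0.00000e+00]
eef_pos [0.2105 0.6933 0.2304]
ee_rot [-4.6120e-01 -3.1074e+00  2.6000e-03]
contact_force [-0.7995  0.7569  0.4263]
moment [-0.0076  0.0134 -0.0603]
gripper_force 0.0
width 0.0856
side [[536.54271996   0.         275.94827232]
 [  0.         536.54271996 202.17279717]
 [  0.           0.           1.        ]] 0.020582638936494008 [0.51970048 1.01517414 0.79829513] [-0.03006199  2.81193057 -1.38645992]
top [[439.62693045   0.         276.01982353]
 [  0.         439.62693045 216.92420243]
 [  0.           0.           1.        ]] -0.022633405721775815 [0.40253707 0.04538686 0.92929048] [-2.14050927  2.12701629 -0.19636361]
```

View pics/top0.png

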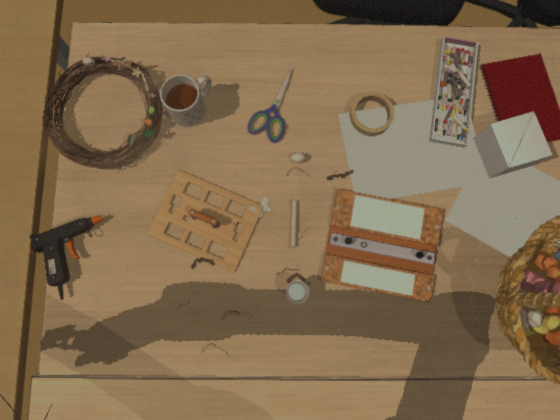

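View pics/side0.png

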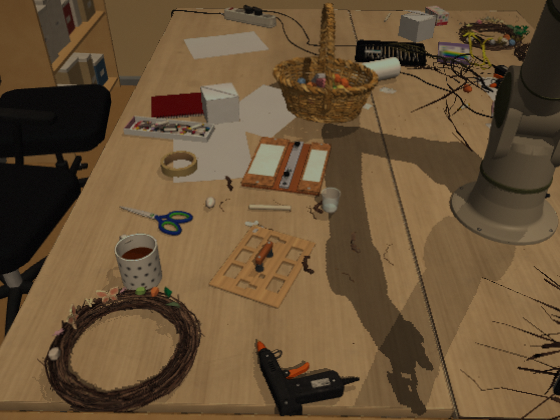

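```bash
cat > h.py <<'E'
import numpy as np, cv2
from scipy.spatial.transform import Rotation as R
from cell import monitor, optics
class Cam:
    def __init__(s,n):
        c=optics.camera(n); s.im=c["pixels"]; s.K=np.array(c["intrinsics"]); s.k=c["k1"]; s.p=np.array(c["position"]); s.R=R.from_rotvec(c["attitude"]).as_matrix()
        s.D=np.array([s.k,0,0,0])
    def rays(s,px):
        u=cv2.undistortPoints(np.array(px,float).reshape(-1,1,2),s.K,s.D).reshape(-1,2)
        return np.c_[u,np.ones(len(u))]@s.R.T
    def plane(s,px,z):
        d=s.rays(px); return s.p+d*((z-s.p[2])/d[:,2])[:,None]
    def proj(s,P):
        q=(np.array(P,float).reshape(-1,3)-s.p)@s.R; 
        return cv2.projectPoints(q,np.zeros(3),np.zeros(3),s.K,s.D)[0].reshape(-1,2)
def tri(c1,p1,c2,p2):
    "midpoint and gap of two rays each"
    out=[]
    for a,b in zip(c1.rays(p1),c2.rays(p2)):
        a/=np.linalg.norm(a);b/=np.linalg.norm(b)
        t=np.linalg.lstsq(np.c_[a,-b],c2.p-c1.p,rcond=None)[0]
        A=c1.p+t[0]*a;B=c2.p+t[1]*b; out.append(np.r_[(A+B)/2,np.linalg.norm(A-B)])
    return np.array(out)
E
python3 - <<'E'
import cv2, numpy as np
t=cv2.imread("pics/top0.png"); s=cv2.imread("pics/side0.png")
f=lambda im,x,y,w,h,k: cv2.resize(cv2.convertScaleAbs(im[y:y+h,x:x+w],alpha=1.4,beta=20),(w*k,h*k),interpolation=cv2.INTER_CUBIC)
A=np.hstack([f(t,145,165,133,100,3),f(t,317,185,133,100,3)])
A=np.hstack([f(t,145,165,133,110,3),f(t,317,185,133,120,3)[:330]])
B=np.hstack([f(s,205,220,133,90,3),f(s,230,125,133,90,3)])
cv2.imwrite("pics/c1.png",np.vstack([A,B])[:600]); print(A.shape)
E
```

```text
(330, 798, 3)
```

View pics/c1.png

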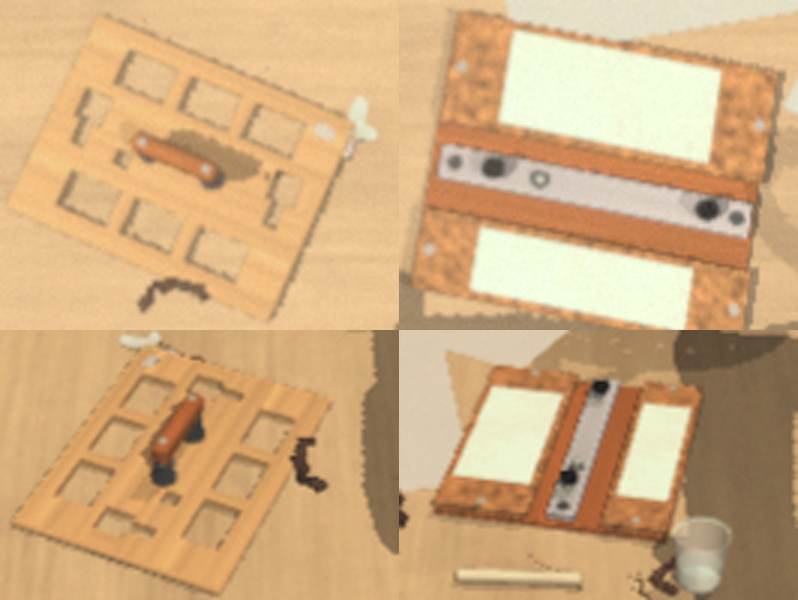

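```bash
cat > m.py <<'E'
from h import *
t=Cam("top"); s=Cam("side")
def comp(c,box,f,mn=12):
    x,y,w,h=box; hsv=cv2.cvtColor(c.im[y:y+h,x:x+w],cv2.COLOR_RGB2HSV).astype(int)
    m=f(hsv).astype(np.uint8); n,l,st,ce=cv2.connectedComponentsWithStats(m)
    o=[]
    for i in range(1,n):
        if st[i,4]>=mn: o.append((ce[i]+[x,y],st[i,4],cv2.minAreaRect((np.argwhere(l==i)[:,::-1]+[x,y]).astype(np.float32))))
    return sorted(o,key=lambda q:-q[1])
bar=lambda q:(q[:,:,1]>125)&(q[:,:,0]<16)&(q[:,:,2]>60)
dark=lambda q:(q[:,:,2]<55)
E
python3 - <<'E'
from m import *
gt=comp(t,(180,195,50,45),bar); gs=comp(s,(245,230,40,60),bar)
print(gt[:2],gs[:2])
pt=comp(t,(325,230,110,45),dark,8); ps=comp(s,(275,130,40,70),dark,8)
for q in pt+ps: print(q)
print("grip",tri(t,[gt[0][0]],s,[gs[0][0]]))
P=sorted([q[0] for q in pt[:2]],key=lambda a:a[0]); Q=sorted([q[0] for q in ps[:2]],key=lambda a:-a[1])
print("pins",tri(t,P,s,Q)); pp=t.plane(P,.029); print(pp, np.linalg.norm(pp[0]-pp[1]),np.degrees(np.arctan2(-(pp[0]-pp[1])[0],(pp[0]-pp[1])[1])))
C=t.plane([(179.3,169.7),(234.3,271),(147.3,233.3)],.004); print("corners",C)
C2=s.plane([(205+12/3,220+195/3),(205+218/3,220+263/3),(205+332/3,220+72/3)],.004); print(C2)
E
```

```text
[(array([202.85169492, 216.74576271]), np.int32(236), ((202.81036376953125, 216.27586364746094), (31.382244110107422, 10.373208999633789), 23.198591232299805))] [(array([263.56466302, 256.63934426]), np.int32(549), ((264.4000244140625, 257.79998779296875), (25.298221588134766, 58.1859130859375), 18.434947967529297)), (array([272.625, 275.1  ]), np.int32(40), ((272.5, 274.5), (7.0, 11.0), 90.0))]
(array([419.45454545, 254.42424242]), np.int32(33), ((419.4000549316406, 254.3000030517578), (5.366562843322754, 5.81377649307251), 63.43495178222656))
(array([348.07692308, 240.42307692]), np.int32(26), ((347.9000244140625, 240.300048828125), (4.919349670410156, 4.919349670410156), 63.43495178222656))
(array([285.96551724, 173.51724138]), np.int32(29), ((285.5, 173.0), (6.0, 5.0), 90.0))
(array([296.72727273, 143.68181818]), np.int32(22), ((296.5, 144.0), (4.0, 5.0), 90.0))
grip [[0.56114103 0.19142221 0.02153958 0.00240099]]
pins [[ 5.14263666e-01 -1.11606226e-01  2.55019552e-02  5.83722376e-04]
 [ 4.85709842e-01 -2.59367666e-01  2.44409836e-02  2.26380508e-04]]
[[ 0.51353981 -0.11096261  0.029     ]
 [ 0.48540322 -0.25784848  0.029     ]] 0.14955644025894863 -10.843882929198221
corners [[0.669083   0.24905765 0.004     ]
 [0.45070747 0.12450012 0.004     ]
 [0.52893433 0.31083075 0.004     ]]
[[0.6679499  0.2587156  0.004     ]
 [0.52810163 0.31551842 0.004     ]
 [0.4474414  0.13005718 0.004     ]]
```

Run:
```python
from m import *
b2=lambda q:(q[:,:,1]>150)&(q[:,:,0]<14)&(q[:,:,2]>60)
for thr in(140,155,170):
  b2=lambda q:(q[:,:,1]>thr)&(q[:,:,0]<14)&(q[:,:,2]>50)
  for c,bx in((t,(180,195,50,45)),(s,(245,230,40,60))):
    g=comp(c,bx,b2)
    if g: print(thr,g[0])
T=tri(t,[(192.3,211.7),(214,221.7)],s,[(259.3,259),(269.7,242.3)]);print(T,T.mean(0))
g=comp(t,(180,195,50,45),bar)[0][2]; b=cv2.boxPoints(g); e=t.plane(b,.037); print(e, e.mean(0))
d=e[1]-e[0]; d2=e[2]-e[1]; print(d,d2,[np.degrees(np.arctan2(-v[0],v[1])) for v in(d,d2)])
S=monitor.read_state(); print(R.from_rotvec(S["ee_rot"]).as_matrix().round(4))
```

```text
140 (array([202.91875, 217.075  ]), np.int32(160), ((202.84483337402344, 216.862060546875), (30.069177627563477, 6.696629047393799), 23.198591232299805))
140 (array([263.44086022, 252.75806452]), np.int32(186), ((263.65380859375, 252.26922607421875), (8.043152809143066, 26.34825897216797), 33.690067291259766))
155 (array([201.64285714, 216.71428571]), np.int32(112), ((200.5967254638672, 216.13607788085938), (24.564468383789062, 5.6114630699157715), 23.629377365112305))
155 (array([263.31073446, 252.88135593]), np.int32(177), ((263.4999694824219, 252.5), (8.043152809143066, 25.793556213378906), 33.690067291259766))
170 (array([263.55974843, 252.74213836]), np.int32(159), ((263.4999694824219, 252.49998474121094), (7.488452911376953, 25.793560028076172), 33.6900634765625))
[[0.56920625 0.21165994 0.03387156 0.00282527]
 [0.54846193 0.1654132  0.03868536 0.00142002]] [0.55883409 0.18853657 0.03627846 0.00212264]
[[0.56017188 0.22450407 0.037     ]
 [0.58332248 0.21671634 0.037     ]
 [0.5596694  0.1543629  0.037     ]
 [0.53672685 0.16239089 0.037     ]] [0.55997265 0.18949355 0.037     ]
[ 0.02315059 -0.00778772  0.        ] [-0.02365308 -0.06235344  0.        ] [np.float64(-108.59263218464957), np.float64(159.22631931228443)]
[[-9.569e-01  2.905e-01 -0.000e+00]
 [ 2.905e-01  9.569e-01 -5.000e-04]
 [-1.000e-04 -5.000e-04 -1.000e+00]]
```

```bash
python3 -m crank '{"commands":[[0,0,0,-0.024,-0.0191,0,0],[0,0,0,-0.024,-0.0191,0,0],[0,0,0,-0.024,-0.0191,0,0],[0,0,0,-0.024,-0.0191,0,0],[0,0,0,-0.024,-0.0191,0,0],[0,0,0,-0.024,-0.0191,0,0],[0,0,0,-0.024,-0.0191,0,0],[0,0,0,-0.024,-0.0191,0,0],[0,0,0,-0.024,-0.0191,0,0],[0,0,0,-0.024,-0.0191,0,0],[0,0,0,-0.024,-0.0191,0,0],[0,0,0,-0.024,-0.0191,0,0],[0,0,0,-0.024,-0.0191,0,0],[0,0,0,-0.024,-0.0191,0,0],[0,0,0,-0.024,-0.0191,0,0],[0,0,0,-0.024,-0.0191,0,0],[0,0,0,-0.024,-0.0191,0,0],[0,0,0,-0.024,-0.0191,0,0],[0,0,0,-0.024,-0.0191,0,0],[0,0,0,-0.024,-0.0191,0,0]]}' 30
python3 -m crank '{"commands":[[0,0,6.8,0,0,0.003,0],[0,0,6.8,0,0,0.003,0],[0,0,6.8,0,0,0.003,0],[0,0,6.8,0,0,0.003,0],[0,0,6.8,0,0,0.003,0],[0,0,6.8,0,0,0.003,0],[0,0,6.8,0,0,0.003,0],[0,0,6.8,0,0,0.003,0],[0,0,6.8,0,0,0.003,0],[0,0,6.8,0,0,0.003,0],[0,0,6.8,0,0,0.003,0],[0,0,6.8,0,0,0.003,0],[0,0,6.8,0,0,0.003,0],[0,0,6.8,0,0,0.003,0],[0,0,0,0,0,0,0],[0,0,0,0,0,0,0]]}' 30
cat >> h.py <<'E'
def st():
    S=monitor.read_state(); M=R.from_rotvec(S["ee_rot"]).as_matrix()
    print("t",S["clock"],"pos",np.round(S["eef_pos"],4),"yaw(tool y)",round(np.degrees(np.arctan2(M[1,1],M[0,1])),2),"z",M[:,2].round(4),"F",np.round(S["contact_force"],2),"w",S["width"],"g",S["gripper_force"]); return S,M
E
python3 - <<'E'
from h import *
S,M=st(); print(M.T@(np.array([.559,.1885,.020])-S["eef_pos"]))
E
```

```text
clock: 1.97
eef_pos: [0.5597, 0.1874, 0.2315]
ee_rot: [0.461, 3.107, 0.0]
contact_force: [1.0, 0.4, -0.3]
width: 0.0431
gripper_force: 0.0
clock: 3.3
eef_pos: [0.5588, 0.189, 0.1892]
ee_rot: [2.602, 1.76, -0.001]
contact_force: [-0.7, -0.5, -0.3]
width: 0.0429
gripper_force: 0.0
t 3.3 pos [0.5588 0.189  0.1892] yaw(tool y) -21.86 z [-2.e-04 -5.e-04 -1.e+00] F [-0.72 -0.49 -0.26] w 0.04286569807283482 g 0.0
[-0.00031129  0.00033087  0.16917892]
```

```bash
python3 -m crank '{"commands":[[0,0,0,0,0,0.02,0],[0,0,0,0,0,0.02,0],[0,0,0,0,0,0.02,0],[0,0,0,0,0,0.02,0],[0,0,0,0,0,0.02,0],[0,0,0,0,0,0.02,0],[0,0,0,0,0,0.02,0],[0,0,0,0,0,0.01,0],[0,0,0,0,0,0.01,0],[0,0,0,0,0,0.01,0],[0,0,0,0,0,0.003,0],[0,0,0,0,0,0,0]]}' 50
python3 -m crank '{"commands":[[0,0,0,0,0,0,-0.3],[0,0,0,0,0,0,-0.6],[0,0,0,0,0,0,-0.8],[0,0,0,0,0,0,-1],[0,0,0,0,0,0,-1],[0,0,0,0,0,0,-1],[0,0,0,0,0,0,-1],[0,0,0,0,0,0,-1]]}' 50
```

```text
clock: 4.3
eef_pos: [0.5589, 0.1886, 0.016]
ee_rot: [-2.605, -1.755, 0.001]
contact_force: [0.4, 0.0, -0.0]
width: 0.0427
gripper_force: 0.0
clock: 4.97
eef_pos: [0.5594, 0.1889, 0.0165]
ee_rot: [2.606, 1.755, 0.001]
contact_force: [1.1, 0.3, 1.6]
width: 0.0131
gripper_force: 53.3
```

```bash
python3 -m crank '{"commands":[[0,0,0,0,0,-0.004,-1],[0,0,0,0,0,-0.006,-1],[0,0,0,0,0,-0.01,-1],[0,0,0,0,0,-0.015,-1],[0,0,0,0,0,-0.015,-1],[0,0,0,0,0,-0.015,-1],[0,0,0,0,0,-0.015,-1],[0,0,0,0,0,-0.01,-1],[0,0,0,0,0,-0.006,-1],[0,0,0,0,0,-0.004,-1],[0,0,0,0,0,0,-1],[0,0,0,0,0,0,-1],[0,0,0,0,0,0,-1]]}' 80
python3 - <<'E'
from h import *
S,M=st()
# target: frame at yaw -10.84, origin = pin mid -13mm x ; assume grip at tcp
y=np.radians(-10.84); ex=np.array([np.cos(y),np.sin(y),0]); mid=np.array([.4995,-.1844,0])
g=mid-.013*ex; print(g); d=g-S["eef_pos"]; d[2]=0; print(M.T@d)
t=Cam("top"); s=Cam("side")
f=lambda im,x,y,w,h: cv2.resize(im[y:y+h,x:x+w],(w*2,h*2),interpolation=cv2.INTER_CUBIC)
cv2.imwrite("pics/lift.png",np.hstack([f(t.im,120,130,190,200),f(s.im,180,150,200,200)])[:,:,::-1])
E
```

```text
clock: 6.05
eef_pos: [0.5585, 0.1886, 0.1156]
ee_rot: [-2.606, -1.755, 0.002]
contact_force: [0.1, -0.5, -3.7]
width: 0.0127
gripper_force: 81.5
t 6.05 pos [0.5585 0.1886 0.1156] yaw(tool y) -22.09 z [-1.1e-03 -5.0e-04 -1.0e+00] F [ 0.12 -0.53 -3.74] w 0.012650720029050657 g 81.50746822357178
[ 0.48673197 -0.18195513  0.        ]
[-3.70402581e-01  7.28069606e-02  2.57899598e-04]
```

View pics/lift.png

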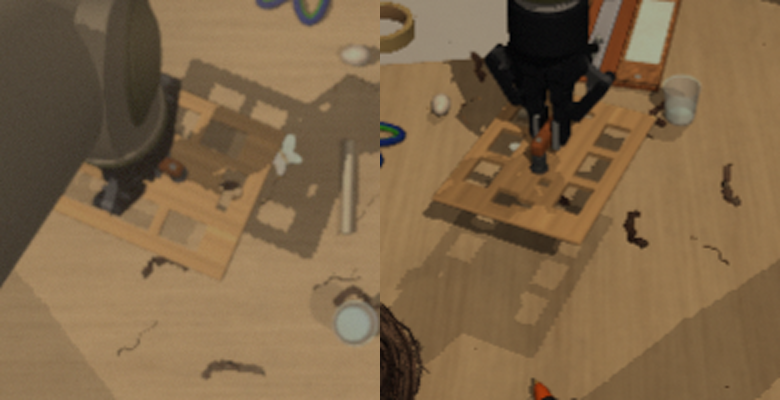

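```bash
python3 -m crank '{"commands":[[0,0,0,-0.006,0.001,0,-1],[0,0,0,-0.014,0.003,0,-1],[0,0,0,-0.02,0.004,0,-1],[0,0,0,-0.02,0.004,0,-1],[0,0,0,-0.02,0.004,0,-1],[0,0,0,-0.02,0.004,0,-1],[0,0,0,-0.02,0.004,0,-1],[0,0,0,-0.02,0.004,0,-1],[0,0,0,-0.02,0.004,0,-1],[0,0,0,-0.02,0.004,0,-1],[0,0,0,-0.02,0.004,0,-1],[0,0,0,-0.02,0.004,0,-1],[0,0,0,-0.02,0.004,0,-1],[0,0,0,-0.02,0.004,0,-1],[0,0,0,-0.02,0.004,0,-1],[0,0,0,-0.02,0.004,0,-1],[0,0,0,-0.02,0.004,0,-1],[0,0,0,-0.02,0.004,0,-1],[0,0,0,-0.02,0.004,0,-1],[0,0,0,-0.01,0.001,0,-1]]}'
python3 -m crank '{"commands":[[0,0,-2.25,0,0,0,-1],[0,0,-2.25,0,0,0,-1],[0,0,-2.25,0,0,0,-1],[0,0,-2.25,0,0,0,-1],[0,0,-2.25,0,0,0,-1],[0,0,0,0,0,0,-1],[0,0,0,0,0,0,-1],[0,0,0,0,0,0,-1]]}'
python3 - <<'E'
from h import *
S,M=st()
d=np.array([.4867,-.1820,0])-S["eef_pos"]; d[2]=0; print(M.T@d)
t=Cam("top"); s=Cam("side")
cv2.imwrite("pics/top1.png",t.im[:,:,::-1]);cv2.imwrite("pics/side1.png",s.im[:,:,::-1])
f=lambda im,x,y,w,h: cv2.resize(im[y:y+h,x:x+w],(w*3,h*3),interpolation=cv2.INTER_CUBIC)
cv2.imwrite("pics/over.png",np.hstack([f(t.im,310,170,133,150),f(s.im,225,75,133,150)])[:,:,::-1])
E
```

```text
clock: 7.82
eef_pos: [0.4859, -0.1854, 0.1165]
ee_rot: [2.608, 1.749, -0.001]
contact_force: [-0.6, 0.4, -3.0]
width: 0.0122
gripper_force: 81.5
clock: 8.48
eef_pos: [0.4872, -0.1817, 0.1163]
ee_rot: [-2.423, -2.0, 0.0]
contact_force: [-0.3, -0.5, -3.8]
width: 0.0124
gripper_force: 81.5
t 8.4833 pos [ 0.4872 -0.1817  0.1163] yaw(tool y) -10.92 z [-1.e-04  1.e-04 -1.e+00] F [-0.35 -0.49 -3.76] w 0.012398030233184481 g 81.53932213783264
[-4.17073338e-04 -3.81802432e-04  3.26443603e-08]
```

View pics/over.png

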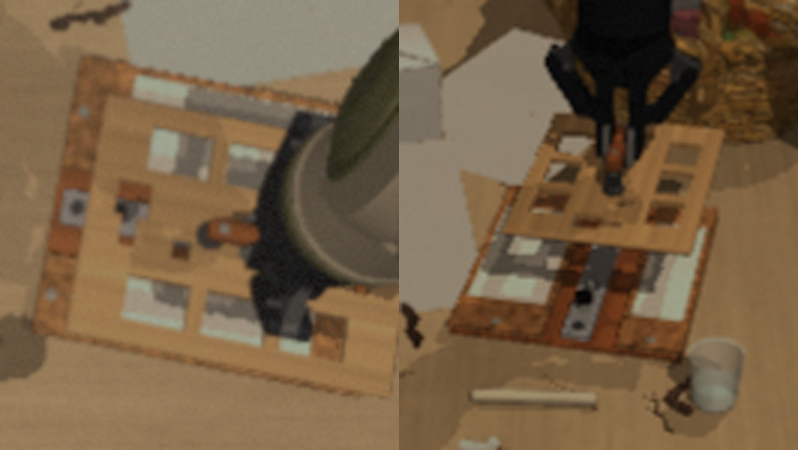

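Run:
```python
from m import *
T=[(344,202.3),(334,287.3),(440,301.7)]; Sd=[(259.3,152.3),(323.7,159),(333.7,117.7)]
X=tri(t,T,s,Sd); print(X.round(4))
for n,C in(("top",t.plane(T,.1015)),("side",s.plane(Sd,.1015)),("tri",X[:,:3])):
    a=C[0]-C[1]; b=C[1]-C[2]; o=(C[0]+C[2])/2
    print(n,C[:,:2].round(4).tolist(),"yaw",np.degrees([np.arctan2(a[1],a[0]),np.arctan2(-b[0],b[1])]),np.linalg.norm(a),np.linalg.norm(b),o)
```

```text
[[ 0.5796 -0.0926  0.0998  0.0015]
 [ 0.4207 -0.0713  0.0964  0.0083]
 [ 0.3896 -0.2673  0.1021  0.0022]]
top [[0.5785, -0.0922], [0.4165, -0.0701], [0.3908, -0.2676]] yaw [-7.76322339 -7.43036063] 0.16346667351867028 0.1992093557739989 [ 0.48461963 -0.1799204   0.1015    ]
side [[0.5802, -0.0902], [0.4255, -0.0641], [0.3884, -0.2682]] yaw [ -9.56523032 -10.28906915] 0.1569096580684778 0.2074440924485102 [ 0.48431338 -0.17918083  0.1015    ]
tri [[0.5796, -0.0926], [0.4207, -0.0713], [0.3896, -0.2673]] yaw [-7.63179036 -9.0048098 ] 0.16036077521323888 0.19852017736658997 [ 0.48463003 -0.17992137  0.10094309]
```

```bash
cat >> m.py <<'E'
def edge(c,a,b,w=6,ch=None):
    "subpixel line along a-b: strongest gradient across, Huber fit; returns two points"
    g=cv2.GaussianBlur(c.im.astype(np.float32),(0,0),.8); a=np.array(a,float);b=np.array(b,float)
    u=(b-a)/np.linalg.norm(b-a); n=np.array([-u[1],u[0]]); k=np.arange(-w,w+.01,.25); pts=[]
    for f in np.linspace(.06,.94,60):
        q=(a+f*(b-a))+k[:,None]*n
        v=cv2.remap(g,q[:,0].astype(np.float32),q[:,1].astype(np.float32),cv2.INTER_LINEAR).reshape(-1,3)
        d=np.abs(np.gradient(v,axis=0)).sum(1); pts.append(q[d.argmax()])
    pts=np.array(pts,np.float32)
    vx,vy,x0,y0=cv2.fitLine(pts,cv2.DIST_WELSCH,0.7,.01,.01).ravel(); p=np.array([x0,y0]);v=np.array([vx,vy])
    r=np.abs((pts-p)@[-vy,vx]); print("inliers",(r<.7).mean().round(2),end=" ")
    return [p+v*((a-p)@v),p+v*((b-p)@v)]
def yawx(P): d=P[0]-P[1]; return np.degrees(np.arctan2(d[1],d[0]))
def yawy(P): d=P[0]-P[1]; return np.degrees(np.arctan2(-d[0],d[1]))
E
python3 - <<'E'
from m import *
z=.102
e1=edge(t,(344,202.3),(334,287.3)); print("top +y edge",yawx(t.plane(e1,z)),np.round(e1,1).tolist())
e2=edge(t,(334,287.3),(440,301.7)); print("top -x edge",yawy(t.plane(e2,z)),np.round(e2,1).tolist())
e3=edge(s,(259.3,152.3),(323.7,159)); print("side +y",yawx(s.plane(e3,z)),np.round(e3,1).tolist())
e4=edge(s,(323.7,159),(333.7,117.7)); print("side -x",yawy(s.plane(e4,z)),np.round(e4,1).tolist())
# bar edges and board edges (initial pics)
t.im=cv2.imread("pics/top0.png")[:,:,::-1].copy(); s.im=cv2.imread("pics/side0.png")[:,:,::-1].copy()
q=lambda x,y:((x-399)/3+317,y/3+185)
for n,a,b in(("bar hi",q(441,147),q(752,205)),("bar lo",q(440,178),q(747,237)),("board +x",q(456,11),q(782,72)),("chan hi",q(444,127),q(757,187))):
    e=edge(t,a,b,4); print(n,yawy(t.plane(e,.014)),t.plane(e,.014)[:,:2].round(4).tolist())
E
```

```text
inliers 0.9 top +y edge -10.498638307581967 [[344.7, 202.4], [330.6, 286.7]]
inliers 0.37 top -x edge -9.417612606711447 [[334.6, 283.5], [440.0, 301.6]]
inliers 0.55 side +y -6.724272888289897 [[259.2, 153.7], [323.7, 158.7]]
inliers 0.42 side -x -7.466807904139558 [[325.5, 159.3], [331.5, 117.4]]
inliers 0.85 bar hi -11.038680775446378 [[0.5323, -0.0786], [0.49, -0.2954]]
inliers 0.82 bar lo -10.567383083031006 [[0.5079, -0.077], [0.468, -0.2907]]
inliers 0.67 board +x -10.854123329699704 [[0.6231, -0.0894], [0.5788, -0.3208]]
inliers 0.78 chan hi -10.581805810110986 [[0.5512, -0.0819], [0.5102, -0.3015]]
```

```bash
python3 -m crank '{"commands":[[0,0,0,0,0,0.004,-1],[0,0,0,0,0,0.008,-1],[0,0,0,0,0,0.01,-1],[0,0,0,0,0,0.01,-1],[0,0,0,0,0,0.01,-1],[0,0,0,0,0,0.007,-1],[0,0,0,0,0,0.004,-1],[0,0,0,0,0,0,-1],[0,0,0,0,0,0,-1],[0,0,0,0,0,0,-1]]}'
python3 - <<'E'
from h import *
S,M=st()
t=Cam("top"); s=Cam("side")
cv2.imwrite("pics/top2.png",t.im[:,:,::-1]);cv2.imwrite("pics/side2.png",s.im[:,:,::-1])
f=lambda im,x,y,w,h: cv2.resize(im[y:y+h,x:x+w],(w*4,h*4),interpolation=cv2.INTER_CUBIC)
cv2.imwrite("pics/over2.png",cv2.convertScaleAbs(np.hstack([f(t.im,320,190,90,120),f(s.im,240,100,110,120)])[:,:,::-1],alpha=1.5,beta=10))
E
```

```text
clock: 9.62
eef_pos: [0.4876, -0.1817, 0.0635]
ee_rot: [2.421, 2.001, 0.0]
contact_force: [0.1, 0.2, -3.4]
width: 0.012
gripper_force: 81.5
t 9.6167 pos [ 0.4876 -0.1817  0.0635] yaw(tool y) -10.84 z [ 4.e-04 -2.e-04 -1.e+00] F [ 0.1   0.22 -3.36] w 0.011981565854410996 g 81.51557564735413
```

View pics/over2.png

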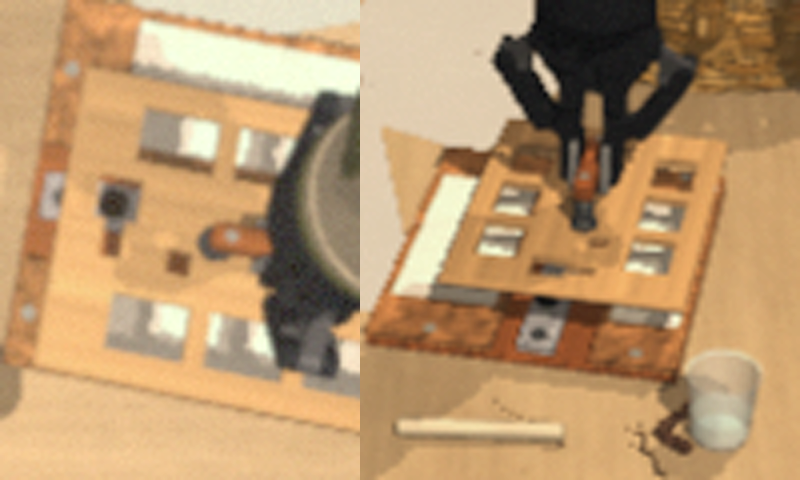

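Run:
```python
from m import *
S,M=st(); zb=S["eef_pos"][2]-.018
q=lambda x,y:(320+x/4,190+y/4); r=lambda x,y:(240+(x-360)/4,100+y/4)
zm=zb+.003
for n,c,a,b,fy in(("t+y",t,q(85,68),q(35,368),yawx),("t+x",t,q(85,68),q(310,105),yawy),("t-x",t,q(35,368),q(360,430),yawy),("s+y",s,r(440,285),r(685,306),yawx),("s-x",s,r(685,306),r(725,140),yawy)):
    e=edge(c,a,b,3); print(n,fy(c.plane(e,zm)),c.plane(e,zm)[:,:2].round(4).tolist())
y=np.radians(-10.84); ex=np.array([np.cos(y),np.sin(y),0]); ey=np.array([-ex[1],ex[0],0]); o=S["eef_pos"]*[1,1,0]
W=lambda x,yy,z:o+ex*x+ey*yy+[0,0,z]
for n,P in(("entry",[W(13+a,.075*1e3+b,0) for a,b in()]),):pass
E1=[W((13+a)/1e3,(75+b)/1e3,zb+.006) for a,b in((11,11),(11,-11),(-11,-11),(-11,11))]
k=lambda c,P,off,dx: ((c.proj(P)-off)*4+[dx,0]).round(0).tolist()
print("entry pred top crop",k(t,E1,[320,190],0)); print("entry pred side",k(s,E1,[240,100],360))
print("catch",k(t,[W(-.013,.04,zb+.006)],[320,190],0), k(s,[W(-.013,.04,zb+.006)],[240,100],360))
print("corners",k(t,[W(.078,.103,zm),W(-.078,.103,zm)],[320,190],0),k(s,[W(.078,.103,zm),W(-.078,.103,zm),W(-.078,-.103,zm)],[240,100],360))
# entry segmentation: pixels not wood inside
hsv=cv2.cvtColor(t.im,cv2.COLOR_RGB2HSV).astype(int)[230:255,340:360]
print(hsv[:,:,2])
```

```text
t 9.8167 pos [ 0.4877 -0.1816  0.0637] yaw(tool y) -10.83 z [ 8.e-04 -2.e-04 -1.e+00] F [-0.17 -0.12 -3.73] w 0.012063647731477686 g 81.51453495025635
inliers 0.98 t+y -10.847372859056563 [[0.58, -0.0944], [0.4281, -0.0653]]
inliers 0.73 t+x -9.322255312692155 [[0.5857, -0.0962], [0.5668, -0.2111]]
inliers 0.42 t-x -10.154111477024436 [[0.4285, -0.0673], [0.3996, -0.2285]]
inliers 0.92 s+y -9.508554490539046 [[0.5791, -0.0895], [0.4286, -0.0643]]
inliers 0.43 s-x -7.721399372084235 [[0.4206, -0.0652], [0.3932, -0.2676]]
entry pred top crop [[101.0, 169.0], [144.0, 177.0], [137.0, 220.0], [94.0, 211.0]]
entry pred side [[524.0, 268.0], [531.0, 249.0], [565.0, 253.0], [558.0, 272.0]]
catch [[179.0, 258.0]] [[595.0, 236.0]]
corners [[85.0, 61.0], [32.0, 362.0]] [[433.0, 277.0], [682.0, 307.0], [725.0, 139.0]]
[[143 142 142 141 139 141 139 140 139 140 140 138 138 134 124 117 113 105
   96  80]
 [142 143 141 143 141 143 142 139 141 141 139 139 138 138 135 137 131 129
  123 118]
 [142 138 140 140 143 141 143 141 140 142 142 142 142 141 139 139 137 139
  136 137]
 [141 140 138 136 138 131 1
[... 1143 characters left out ...]
 141 143
  141 143]
 [159 159 157 159 155 135 105  88  74  76  98 128 138 139 138 138 139 138
  141 143]
 [156 155 155 156 158 134 106  83  74  77 110 138 145 142 141 141 139 140
  143 150]
 [153 155 156 153 151 132 101  80  75  82 123 149 148 142 143 143 140 143
  150 156]
 [159 154 155 153 148 131 101  78  78  86 126 151 146 140 140 140 140 138
  146 153]
 [159 158 159 156 147 128  99  78  77  87 130 148 144 137 137 137 137 135
  137 143]
 [158 158 158 157 145 127  97  80  74  94 134 154 143 136 134 135 133 136
  135 133]
 [157 161 158 158 151 136 114  89  86 110 142 153 149 139 138 137 135 135
  134 136]
 [159 159 159 158 154 151 144 136 128 134 148 150 145 141 142 140 140 140
  139 136]]
```

Run:
```python
from m import *
y=np.radians(-10.8); ex=np.array([np.cos(y),np.sin(y),0]); ey=np.array([-ex[1],ex[0],0])
pin=t.plane([(348.08,240.42),(419.45,254.42)],.029); print(pin)
for z in(.047,.052):
    en=t.plane([(349.6,239.9)],z)[0]; d=pin[0]-en; print(z,en,"pin-entry in board x,y",d@ex,d@ey)
    ca=t.plane([(320+177/4,190+262/4)],z)[0]; print(" catch-hole vs ideal: ",(ca-pin[0])@ex+.026,(ca-pin[0])@ey+.035)
ed=t.plane([(341.25,207),(328.75,282)],.049)  # approx +y edge 
e=edge(t,(341.25,207),(328.75,282),3); ed=t.plane(e,.049); print("edge y rel pin (28 ideal)",((ed-pin[0])@ey).round(4))
es=edge(s,(260,171.25),(321.25,176.5),3); pis=s.plane([(285.97,173.52)],.026)[0]; print("side: edge y rel pin",((s.plane(es,.048)-pis)@ey).round(4))
```

```text
[[ 0.51354624 -0.11096912  0.029     ]
 [ 0.48541192 -0.25783949  0.029     ]]
0.047 [ 0.51240508 -0.11095188  0.047     ] pin-entry in board x,y 0.0011241764713686834 0.00019689321298408646
 catch-hole vs ideal:  -0.0005847079169521395 0.0005831179940797848
0.052 [ 0.51178245 -0.1100659   0.052     ] pin-entry in board x,y 0.0019017939730519894 -0.0005567266805122473
 catch-hole vs ideal:  -0.0012180388605456914 0.001530664884400762
inliers 0.95 edge y rel pin (28 ideal) [0.0286 0.0292]
inliers 0.9 side: edge y rel pin [0.0324 0.0288]
```

```bash
python3 -m crank '{"commands":[[0,0,0,-0.0007,0.0013,0,-1],[0,0,0,0,0,0.003,-1],[0,0,0,0,0,0.003,-1],[0,0,0,0,0,0.003,-1],[0,0,0,0,0,0.003,-1],[0,0,0,0,0,0.002,-1],[0,0,0,0,0,0.002,-1],[0,0,0,0,0,0.002,-1],[0,0,0,0,0,0,-1],[0,0,0,0,0,0,-1],[0,0,0,0,0,0,-1],[0,0,0,0,0,0,-1]]}'
```

```text
clock: 10.92
eef_pos: [0.4887, -0.1825, 0.0454]
ee_rot: [2.421, 2.002, 0.0]
contact_force: [-0.2, -0.4, -4.4]
width: 0.0123
gripper_force: 81.5
```

```bash
python3 -m crank '{"commands":[[0,0,0,0,0,0.0015,-1],[0,0,0,0,0,0.0015,-1],[0,0,0,0,0,0.0015,-1],[0,0,0,0,0,0,-1],[0,0,0,0,0,0,-1]]}'
python3 -m crank '{"commands":[[0,0,0,0,0,0.001,-1],[0,0,0,0,0,0.001,-1],[0,0,0,0,0,0.001,-1],[0,0,0,0,0,0,-1],[0,0,0,0,0,0,-1]]}'
```

```text
clock: 11.33
eef_pos: [0.4887, -0.1825, 0.0407]
ee_rot: [2.421, 2.002, 0.0]
contact_force: [0.7, -0.1, -3.0]
width: 0.0124
gripper_force: 81.6
clock: 11.75
eef_pos: [0.4887, -0.1825, 0.0378]
ee_rot: [2.421, 2.001, 0.0]
contact_force: [0.1, 0.3, -2.9]
width: 0.0124
gripper_force: 81.6
```

Run:
```python
from h import *
S,M=st()
t=Cam("top"); s=Cam("side")
cv2.imwrite("pics/top3.png",t.im[:,:,::-1]);cv2.imwrite("pics/side3.png",s.im[:,:,::-1])
f=lambda im,x,y,w,h: cv2.resize(im[y:y+h,x:x+w],(w*4,h*4),interpolation=cv2.INTER_CUBIC)
cv2.imwrite("pics/over3.png",cv2.convertScaleAbs(np.hstack([f(t.im,320,190,90,120),f(s.im,240,100,110,120)])[:,:,::-1],alpha=1.5,beta=10))
```

```text
t 11.75 pos [ 0.4887 -0.1825  0.0378] yaw(tool y) -10.85 z [ 1.e-04 -0.e+00 -1.e+00] F [ 0.07  0.26 -2.94] w 0.012396453457712314 g 81.61499619483948
```

View pics/over3.png

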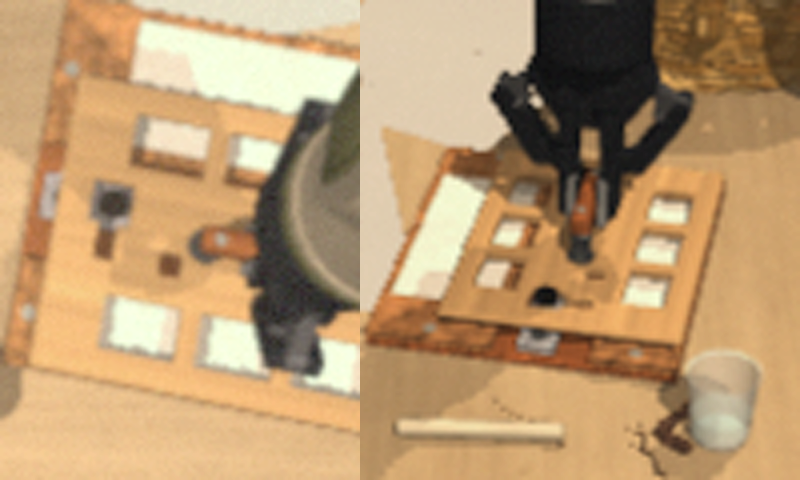

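```bash
python3 -m crank '{"commands":[[0,0,0,0,0,0.001,-1],[0,0,0,0,0,0.001,-1],[0,0,0,0,0,0.001,-1],[0,0,0,0,0,0.001,-1],[0,0,0,0,0,0,-1],[0,0,0,0,0,0,-1]]}'
python3 -m crank '{"commands":[[0,0,0,0,0,0.0008,-1],[0,0,0,0,0,0.0008,-1],[0,0,0,0,0,0.0008,-1],[0,0,0,0,0,0.0006,-1],[0,0,0,0,0,0,-1],[0,0,0,0,0,0,-1],[0,0,0,0,0,0,-1]]}'
```

```text
clock: 12.35
eef_pos: [0.4886, -0.1825, 0.0337]
ee_rot: [-2.421, -2.002, 0.0]
contact_force: [-0.3, -0.0, -1.6]
width: 0.0124
gripper_force: 81.7
clock: 12.93
eef_pos: [0.4887, -0.1825, 0.0309]
ee_rot: [2.421, 2.002, 0.0]
contact_force: [0.5, -0.1, 1.0]
width: 0.0124
gripper_force: 82.1
```

```bash
python3 -m crank '{"commands":[[0,0,0,0,0.001,0,-1],[0,0,0,0,0.001,0,-1],[0,0,0,0,0.002,0,-1],[0,0,0,0,0.002,0,-1],[0,0,0,0,0.002,0,-1],[0,0,0,0,0.002,0,-1],[0,0,0,0,0,0,-1]]}'
python3 - <<'E'
from h import *
st()
E
```

```text
clock: 13.52
eef_pos: [0.4992, -0.1845, 0.0308]
ee_rot: [2.421, 2.001, 0.001]
contact_force: [0.1, -0.0, 0.8]
width: 0.0121
gripper_force: 82.1
t 13.5167 pos [ 0.4992 -0.1845  0.0308] yaw(tool y) -10.83 z [ 9.e-04 -3.e-04 -1.e+00] F [ 0.11 -0.04  0.76] w 0.012087922897383106 g 82.12600350379944
```

```bash
python3 -m crank '{"commands":[[0,0,0,0,0.001,0,-1],[0,0,0,0,0.002,0,-1],[0,0,0,0,0.002,0,-1],[0,0,0,0,0.002,0,-1],[0,0,0,0,0.002,0,-1],[0,0,0,0,0.001,0,-1],[0,0,0,0,0.001,0,-1],[0,0,0,0,0.001,0,-1],[0,0,0,0,0.001,0,-1],[0,0,0,0,0,0,-1],[0,0,0,0,0,0,-1]]}'
```

```text
clock: 14.43
eef_pos: [0.5118, -0.1869, 0.0309]
ee_rot: [2.42, 2.001, 0.001]
contact_force: [0.4, -0.3, 1.1]
width: 0.0125
gripper_force: 82.1
```

```bash
for i in 1; do python3 -m crank '{"commands":[[0,0,0,0,0.0005,0,-1],[0,0,0,0,0.0005,0,-1],[0,0,0,0,0.0005,0,-1],[0,0,0,0,0,0,-1],[0,0,0,0,0,0,-1]]}'; done
python3 -m crank '{"commands":[[0,0,0,0,0.0005,0,-1],[0,0,0,0,0.0005,0,-1],[0,0,0,0,0,0,-1],[0,0,0,0,0,0,-1]]}'
```

```text
clock: 14.85
eef_pos: [0.5123, -0.187, 0.0307]
ee_rot: [-2.421, -2.001, 0.001]
contact_force: [-1.9, 0.2, 1.0]
width: 0.0122
gripper_force: 82.1
clock: 15.18
eef_pos: [0.5138, -0.1873, 0.0308]
ee_rot: [2.421, 2.002, 0.0]
contact_force: [-2.3, -0.2, 0.6]
width: 0.0122
gripper_force: 82.1
```

```bash
python3 -m crank '{"commands":[[0,0,0,0,0.0005,0,-1],[0,0,0,0,0.0005,0,-1],[0,0,0,0,0,0,-1],[0,0,0,0,0,0,-1]]}'
python3 - <<'E'
from h import *
S,M=st()
t=Cam("top"); s=Cam("side")
cv2.imwrite("pics/top4.png",t.im[:,:,::-1]);cv2.imwrite("pics/side4.png",s.im[:,:,::-1])
f=lambda im,x,y,w,h: cv2.resize(im[y:y+h,x:x+w],(w*4,h*4),interpolation=cv2.INTER_CUBIC)
cv2.imwrite("pics/over4.png",cv2.convertScaleAbs(np.hstack([f(t.im,320,190,90,120),f(s.im,240,100,110,120)])[:,:,::-1],alpha=1.5,beta=10))
E
```

```text
clock: 15.52
eef_pos: [0.5142, -0.1873, 0.0307]
ee_rot: [-2.421, -2.001, 0.001]
contact_force: [-3.5, 0.2, 0.5]
width: 0.0121
gripper_force: 82.1
t 15.5167 pos [ 0.5142 -0.1873  0.0307] yaw(tool y) -10.83 z [-8.e-04  3.e-04 -1.e+00] F [-3.51  0.17  0.54] w 0.012107236703050887 g 82.14944243431091
```

View pics/over4.png

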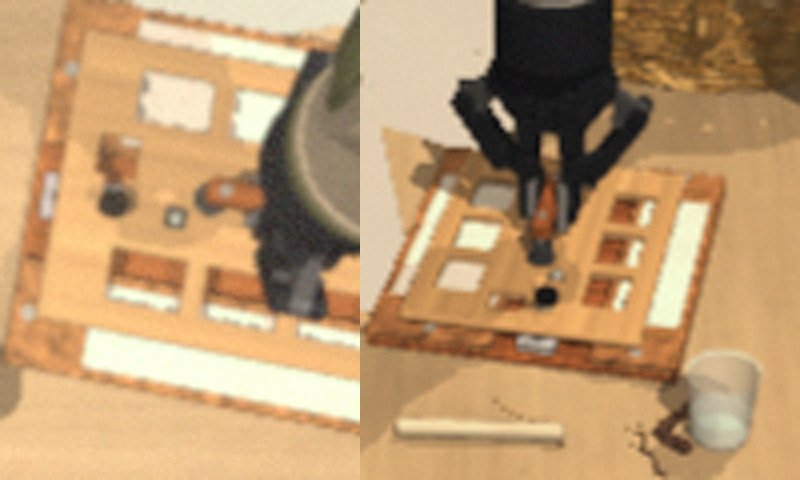

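The near pin's neck is at the slot end (about (113,203) in the crop). The bright catch top shows in its hole at (175,216). One small nudge will confirm the hard stop.

```bash
python3 -m crank '{"commands":[[0,0,0,0,0.0005,0,-1],[0,0,0,0,0.0005,0,-1],[0,0,0,0,0,0,-1],[0,0,0,0,0,0,-1],[0,0,0,0,0,0,-1]]}'
```

```text
clock: 16.03
eef_pos: [0.5143, -0.1873, 0.0306]
ee_rot: [-2.42, -2.0, 0.002]
contact_force: [-7.4, 0.4, 0.7]
width: 0.0124
gripper_force: 82.2
```

```bash
python3 -m crank '{"commands":[[0,0,0,0,-0.0008,0,-1],[0,0,0,0,-0.0007,0,-1],[0,0,0,0,0,0,-1],[0,0,0,0,0,0,-0.6],[0,0,0,0,0,0,-0.4],[0,0,0,0,0,0,-0.2],[0,0,0,0,0,0,0],[0,0,0,0,0,0,0],[0,0,0,0,0,0,0]]}'
python3 -m crank '{"commands":[[0,0,0,0,0,-0.003,0],[0,0,0,0,0,-0.006,0],[0,0,0,0,0,-0.015,0],[0,0,0,0,0,-0.025,0],[0,0,0,0,0,-0.025,0],[0,0,0,0,0,-0.025,0],[0,0,0,0,0,-0.025,0],[0,0,0,-0.02,-0.02,-0.025,0],[0,0,0,-0.02,-0.02,-0.025,0],[0,0,0,0.03,-0.02,-0.02,0],[0,0,0,0.03,-0.02,0,0],[0,0,0,0.03,-0.02,0,0],[0,0,0,0.03,0,0,0],[0,0,0,0.03,0,0,0],[0,0,0,0.03,0,0,0],[0,0,0,0.03,0,0,0],[0,0,0,0.03,0,0,0],[0,0,0,0,0,0,0],[0,0,0,0,0,0,0]]}'
python3 - <<'E'
from h import *
S,M=st()
t=Cam("top"); s=Cam("side")
f=lambda im,x,y,w,h: cv2.resize(im[y:y+h,x:x+w],(w*3,h*3),interpolation=cv2.INTER_CUBIC)
cv2.imwrite("pics/end.png",cv2.convertScaleAbs(np.hstack([f(t.im,310,180,140,130),f(s.im,225,100,126,130)])[:,:,::-1],alpha=1.5,beta=10))
E
```

```text
clock: 16.78
eef_pos: [0.5144, -0.1874, 0.0308]
ee_rot: [2.421, 2.001, 0.0]
contact_force: [0.1, 0.1, -0.1]
width: 0.0426
gripper_force: 0.0
clock: 18.37
eef_pos: [0.4536, 0.0293, 0.2251]
ee_rot: [2.418, 2.006, 0.001]
contact_force: [-0.3, -1.3, 0.1]
width: 0.043
gripper_force: 0.0
t 18.3667 pos [0.4536 0.0293 0.2251] yaw(tool y) -10.64 z [ 4.e-04  3.e-04 -1.e+00] F [-0.3  -1.34  0.09] w 0.043032888959065325 g 0.0
```

View pics/end.png

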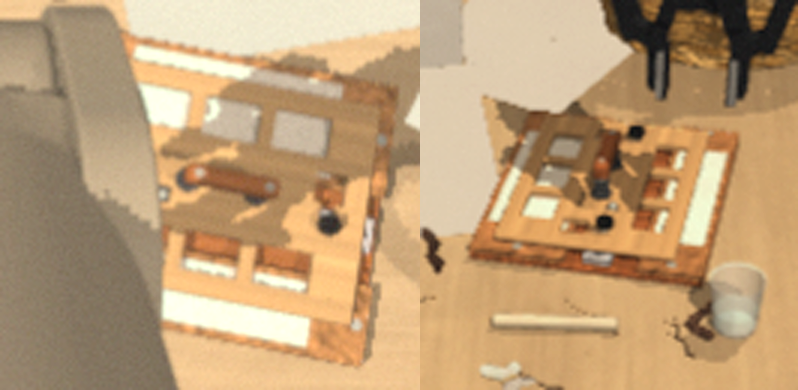

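The frame lies flat and both pins (top crop (330,220); side crop (637,132) and (604,223)) sit at the slot ends. The catch is up in its hole (side crop (612,206)), and the bystanders in view, the glue stick and cup, are where they were.

```bash
python3 -c "
from cell import finish_job
print(finish_job())"
```

```text
the job is handed in; nothing more can be done
None
```

The stencil frame is on the board and slid home, with the catch up in the last pictures and the gripper clear; the job was handed in at about 18 s, and no verdict was returned.

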